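# Touch-sense the two ends of a tee coupon

## Task

Locate the tee coupon that stands on the blue base plate by touch: with the fingertips, lightly touch the top edge of its upright plate from above, first near its left end and then near its right end (left and right as the robot sees them), pausing a moment at each touch and lifting well clear in between. Do not shift or lift the coupon, and leave its base plate, the other tee coupon, the nozzle and the brass block untouched. Finish with the fingers withdrawn at least a hand's breadth (100 mm) above the coupon.

Things in the scene. Friction and masses are not known exactly. Their poses are not given: they have to be found in the camera images.
- work_tee: The one to touch: steel tee coupon: flat foot 50 mm (x) by 120 mm (y) by 5 mm, along its middle an upright plate 4 mm thick, 120 mm long, its top edge 43 mm above the underside of the foot; 0.5 kg, loose, a weld bead along one side. Origin: centre of the underside; x across, y along the upright plate, z up. It stands on the base plate, so its top edge is 52 mm above the table; rigid. Its +y points to the robot's left, within about 35 degrees.
- left_spot (a point): Point on the top edge of that coupon's upright plate, 45 mm left (+y) of its middle, 15 mm from the left end: a good place for the first touch. Axes as the coupon's.
- right_spot (a point): Point on the same top edge, 45 mm right (-y) of its middle, 15 mm from the right end: a good place for the second touch. Axes as the coupon's.
- base_plate: Blue practice plate with printed markers, 110 x 170 x 9 mm, fixed flat on the table, under the coupon to touch. Origin: centre of its underside.
- spare_tee: Lookalike to leave alone, standing on the bare table: steel tee coupon: flat foot 50 mm (x) by 120 mm (y) by 5 mm, along its middle an upright plate 4 mm thick, 120 mm long, its top edge 43 mm above the underside of the foot; 0.5 kg, loose, a weld bead along one side. Origin: centre of the underside; x across, y along the upright plate, z up.
- nozzle: Bystander: brass-coloured torch nozzle lying down, 66 mm long (y), 23 mm thick, loose. Origin: centre of its underside.
- chill_block: Bystander: plain brass block 30 x 50 (y) x 25 mm, loose. Origin: centre of its underside.

How it is judged:
By the outcome, as a careful person would: the job done as asked, in the order asked, and still so for the second after the job is handed in, with the robot touching nothing.
It also fails if it takes over 42 s, if anything falls off the work surface, if the arm or the gripper's body presses on something with over 40 N, if the wrist force passes 120 N, or if a joint passes its speed limit or range.

## Robot

A 6-joint arm with a two-finger parallel gripper is mounted at the origin on the work surface; the furniture and walls round the work are solid. World frame = base frame: x ahead of the robot, y to its left, z up, the work surface at z = 0. Lengths are in m, angles in rad, forces in N, time in s.
With the tool pointing down it reaches from about 0.325 to 1 m from the base axis. Payload 5.1 kg.
Tool frame: the origin (TCP) lies midway between the tips of the shut fingers; the grasp point (between the pads) lies 19 mm behind it; z points along the fingers, y is the line along which they close (so a half turn about z gives the same grasp; the last joint's range is limited). The gripper opens to 85 mm and grips with 20 to 120 N. Pads are 22 mm wide; open, the fingers measure 114 mm over their backs; the gripper's body (76 mm by 85 mm) begins 54 mm behind the grasp point. The pads swing forward as they close: fully open they stand 13 mm farther back than shut.
Start: joints at [1.04, 0.124, 1.65, -0, 1.367, -0.083], TCP at [0.281, 0.586, 0.231] pointing down, gripper open.
Joint ranges: [-2.61, 2.61], [-1.02, 2.33], [0.03, 2.71], [-1.35, 4.49], [0.32, 2.68], [-2.91, 2.91]. Speed limits (rad/s): [2.57, 2.57, 3.14, 3.14, 3.14, 3.14].

## Interface

Orientations are given as a unit quaternion [w, x, y, z].
In Python, from station import r gives the robot as it stands.
- The arm moves only by the shell command python3 -m crank 'ROWS' [FORCE]. ROWS is JSON, a list of rows, each a list of 3 entries, a list of its own where there are three numbers: the shift along the tool's x, y, z in m, then the turn about the tool's z in degrees, then the gripper command: -1 is fully open, 1 is shut, values between are in proportion. A call has exactly 10 rows; each row shifts and turns the commanded pose from where the row before left it, along the tool's axes as they then stand; what a row does not reach is not made up. A row lasts 1/8 s, in which the tool goes at most 62.5 mm and 10.7 degrees, less where a joint would pass 70% of its speed; a pose out of reach is approached as far as the arm can. A call with a gripper value outside its range is refused whole. The fingers move at their own pace and stop on an object; FORCE is the grip in N (left out, the last holds). Time passes only in rows, so rows that do not move let the fingers close, or fill a call up. It gives the time, the measured TCP pose, the force, the opening and the grip force at its end, in the units of the state.
- r.get_state(): the state, without advancing time (a new reading comes with each control period).
- r.get_image(name): name is "scene" or "top"; returns a dict with "img" (480x640x3 uint8, blue, green, red), "range_z" (480x640 float32, m along the optical axis (not along the pixel's ray), 0 where there is no reading), "fx", "fy", "cx", "cy" (pixels), "R" (3x3) and "t" (3): a world point X has camera coordinates R X + t. Camera axes: x right, y down, z forward; pixel columns grow to the right and rows downward; lengths in m; the calibration is good to about 2 mm. A picture is of the moment at which its call begins.
- r.close_job(): hands the job in; it is judged then, once.
The state is a dict: "t": time; "joint_pos": joint angles; "joint_velocities": joint speeds; "tau": joint torques, N m; "tcp_pos": TCP position; "tool_rot": TCP orientation; "contact_force": force on the tool from outside, world axes, zero at the start; "ft_torque": the same for the moment, N m; "opening": finger opening in m; "grasp_force": force on a finger pad.
Only numpy, scipy, OpenCV 4.12 (cv2) and the standard library are available. Lean on these libraries where they do the work, as an engineer would, in place of code of your own. Each camera call takes 0.05 s, during which the arm holds its last target. There are 200 camera calls.

## Working session

There is one attempt and no reset: what is moved stays moved. The work goes in short steps, Python scripts to look and compute and a shell command to move; the robot and the scene stay as the last step left them, time stands still between calls to the robot, and variables do not carry over. Pictures are saved under pics/ and viewed, at most 10 in all, crops included, and the job is handed in when it is done.

```bash
mkdir -p pics; python3 - <<'E'
from station import r
import cv2,numpy as np
s=r.get_state();print({k:np.round(v,3).tolist() for k,v in s.items()})
for n in("top","scene"):
    d=r.get_image(n);cv2.imwrite(f"pics/{n}0.png",d["img"]);np.savez(f"{n}0.npz",**d)
    print(n,d["fx"],d["cx"],d["cy"],np.round(d["R"],3).tolist(),np.round(d["t"],3), (d["range_z"]>0).mean())
E
```

```text
{'t': 0.0, 'joint_pos': [1.04, 0.125, 1.652, -0.0, 1.368, -0.083], 'joint_velocities': [0.0, -0.0, -0.0, -0.001, 0.001, -0.001], 'tau': [-0.0, -42.364, -36.544, -0.0, 0.007, 0.0], 'tcp_pos': [0.281, 0.585, 0.23], 'tool_rot': [-0.0, 0.222, 0.975, -0.001], 'contact_force': [0.755, 0.393, -0.439], 'ft_torque': [-0.036, -0.056, 0.034], 'grasp_force': 0.0, 'opening': 0.085}
top 489.96731432653996 320.19412895752913 244.82105662433517 [[0.014, -0.999, 0.029], [-0.988, -0.018, -0.153], [0.154, -0.026, -0.988]] [0.052 0.504 0.955] 0.995986328125
scene 466.21167393062194 330.65792329872204 249.51385523426666 [[-0.678, -0.735, -0.012], [-0.339, 0.327, -0.882], [0.652, -0.594, -0.471]] [0.381 0.21  0.599] 0.9959440104166667
```

View pics/top0.png

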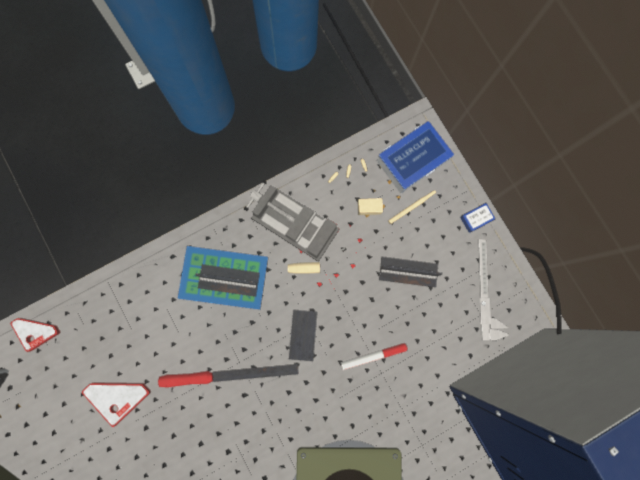

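View pics/scene0.png

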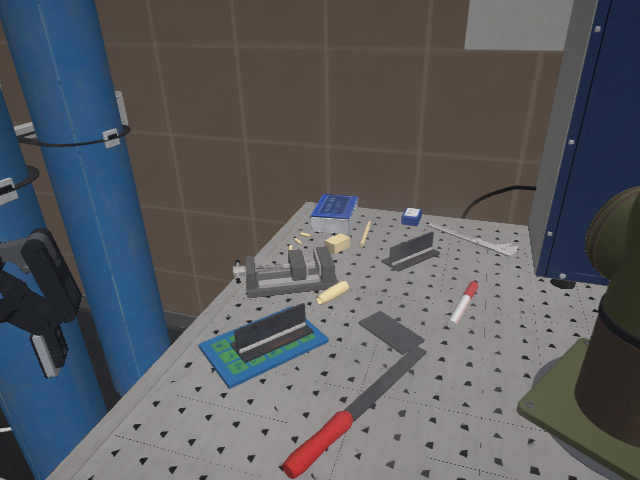

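The top view shows the work tee on the blue plate around (228,281), with the spare tee at (408,271), the nozzle at (304,268) and the brass block at (371,206). Next I'll fit the top edge from depth, restricted to the work tee.

```bash
cat > m.py <<'E'
import numpy as np,cv2
def cloud(d):
    v,u=np.mgrid[:480,:640]; z=d["range_z"].astype(float)
    P=np.stack([(u-d["cx"])/d["fx"]*z,(v-d["cy"])/d["fy"]*z,z],-1)
    return (P-d["t"])@d["R"], z>0
def fit(d,roi):
    X,ok=cloud(d); u0,u1,v0,v1=roi; X=X[v0:v1,u0:u1][ok[v0:v1,u0:u1]]
    print("hist",np.histogram(X[:,2],np.arange(-.01,.08,.005))[0])
    E=X[(X[:,2]>.042)&(X[:,2]<.065)]
    c,(w,h),a=cv2.minAreaRect((E[:,:2]*1000).astype(np.float32))
    m=E.mean(0); ax=np.linalg.svd(E[:,:2]-m[:2])[2][0] if len(E)<5000 else None
    if ax[1]<0: ax=-ax
    p=(E[:,:2]-m[:2])@ax; mid=m[:2]+ax*(p.min()+p.max())/2
    print("n",len(E),"rect",c,w,h,a,"z",m[2],"len",np.ptp(p),"mid",mid,"ax",ax,"yaw",np.degrees(np.arctan2(-ax[0],ax[1])))
    print("L",mid+.045*ax,"R",mid-.045*ax)
if __name__=="__main__":
    for n,roi in(("top",(180,268,245,308)),("scene",(205,325,295,370))): print(n); fit(dict(np.load(n+"0.npz")),roi)
    X,ok=cloud(dict(np.load("top0.npz")))
    H=X[ok&(X[...,2]>.1)&(X[...,0]>.2)&(X[...,0]<.9)&(abs(X[...,1])<.7)]
    print("tall",H.min(0),H.max(0)); 
    for y in np.arange(-.6,.7,.1):
        q=H[abs(H[:,1]-y)<.05]
        if len(q): print(round(y,1),len(q),q.min(0).round(2),q.max(0).round(2))
E
python3 m.py
python3 - <<'E'
import cv2
a=cv2.imread("pics/top0.png")[235:315,170:290];cv2.imwrite("pics/crop.png",cv2.resize(a,None,fx=6,fy=6,interpolation=cv2.INTER_CUBIC))
E
```

```text
top
hist [   9  581  510 1872 1774  484   42    7   14    6    8   21  142    6
    0    0    0]
n 172 rect (431.1405334472656, 245.55780029296875) 118.43097686767578 5.087570667266846 82.69808197021484 z 0.05194339881759587 len 0.11842934637245986 mid [0.43093502 0.24558369] ax [0.12633706 0.99198737] yaw -7.2579757690535915
L [0.43662018 0.29022312] R [0.42524985 0.20094426]
scene
hist [  69 3716  252 2341  828  349  192  191  182  189  203  232  119    0
    0    0    0]
n 464 rect (426.8707275390625, 248.16094970703125) 119.88501739501953 9.774125099182129 83.25167083740234 z 0.04755374834320326 len 0.11991377352488315 mid [0.42624182 0.24824149] ax [0.13067615 0.99142511] yaw -7.50866627001348
L [0.43212225 0.29285562] R [0.42036139 0.20362736]
tall [ 0.20000745 -0.58419137  0.10000765] [0.89996428 0.53897567 0.55626606]
-0.6 422 [ 0.83 -0.58  0.1 ] [ 0.9  -0.55  0.15]
-0.5 95 [ 0.89 -0.55  0.1 ] [ 0.9  -0.54  0.17]
-0.4 1723 [ 0.32 -0.4   0.1 ] [ 0.41 -0.35  0.37]
-0.3 7142 [ 0.2  -0.35  0.1 ] [ 0.32 -0.25  0.51]
-0.2 9291 [ 0.2  -0.25  0.1 ] [ 0.26 -0.2   0.51]
0.3 32 [0.2  0.35 0.53] [0.21 0.35 0.55]
0.4 141 [0.21 0.35 0.53] [0.21 0.37 0.56]
0.5 115 [0.25 0.51 0.24] [0.27 0.54 0.3 ]
```

View pics/crop.png

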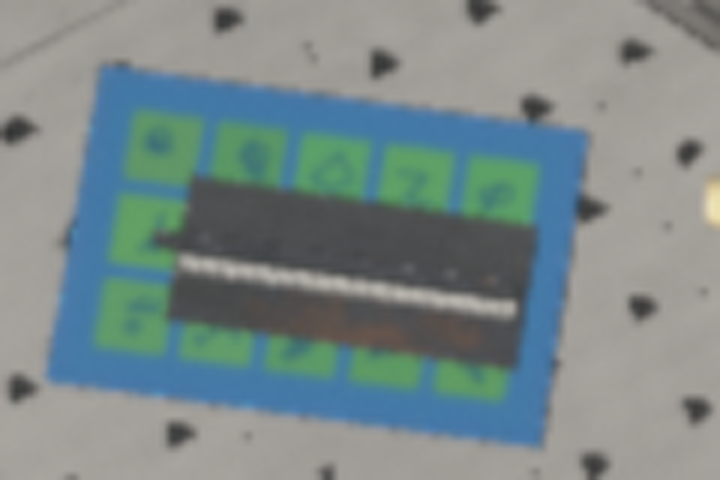

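Both views put the top edge's middle at about (0.429, 0.247), with the plate's length along (0.129, 0.992). The crop shows the edge running from about (175,258) to (520,305). I'll shut the fingers, line tool y up with the plate and move above the left spot.

```bash
python3 -m crank '[[[0,0,0],-9.1,1],[[0,0,0],-9.2,1],[[-0.0238,-0.0339,0.01],0,1],[[-0.0238,-0.0339,0.01],0,1],[[-0.0238,-0.0339,0.01],0,1],[[-0.0238,-0.0339,0.01],0,1],[[-0.0238,-0.0339,0.01],0,1],[[-0.0238,-0.0339,0.01],0,1],[[-0.0238,-0.0339,0.01],0,1],[[-0.0238,-0.0339,0.01],0,1]]' 20
python3 - <<'E'
from station import r
import cv2,numpy as np
d=r.get_image("scene");cv2.imwrite("pics/s1.png",d["img"])
print({k:np.round(v,4).tolist() for k,v in r.get_state().items()})
E
```

```text
t: 1.35
tcp_pos: [0.4357, 0.2911, 0.1506]
tool_rot: [-0.0, 0.064, 0.998, -0.0]
contact_force: [-0.5, -0.0, -0.1]
opening: 0.0002
grasp_force: 0.0
{'t': 1.4, 'joint_pos': [0.4811, -0.09, 2.0095, -0.0035, 1.2254, -0.9576], 'joint_velocities': [0.062, 0.0075, -0.005, 0.0454, 0.0285, 0.1138], 'tau': [4.5807, -33.9604, -37.9561, 0.7298, -0.1354, -0.2104], 'tcp_pos': [0.4367, 0.2874, 0.1489], 'tool_rot': [-0.0006, 0.0654, 0.9979, -0.0023], 'contact_force': [1.5248, -2.1203, -1.8544], 'ft_torque': [-0.0712, -0.0497, 0.0033], 'grasp_force': 0.0, 'opening': -0.0002}
```

View pics/s1.png

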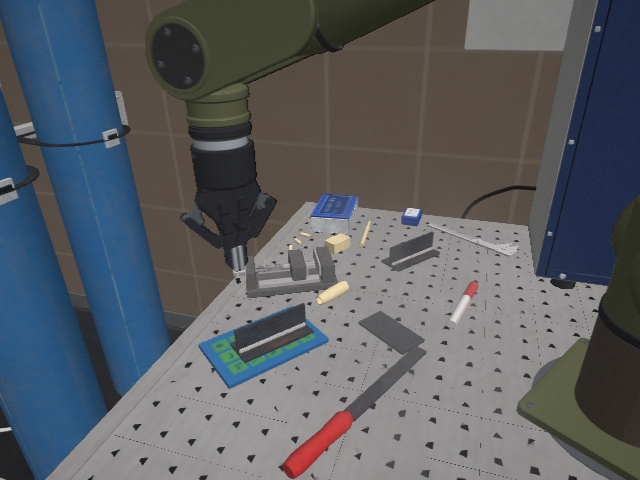

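The fingers are shut and hang above the left half of the work tee, with tips at about (238,268). I'll descend to about 12 mm above the edge.

```bash
python3 -m crank '[[[0,0,0.014],0,1],[[0,0,0.014],0,1],[[0,0,0.014],0,1],[[0,0,0.014],0,1],[[0,0,0.014],0,1],[[0,0,0.010],0,1],[[0,0,0.005],0,1],[[0,0,0],0,1],[[0,0,0],0,1],[[0,0,0],0,1]]'
python3 - <<'E'
from station import r
import cv2,numpy as np
d=r.get_image("scene");cv2.imwrite("pics/s2.png",cv2.resize(d["img"][200:400,180:400],None,fx=3,fy=3))
print({k:np.round(v,4).tolist() for k,v in r.get_state().items()})
E
```

```text
t: 2.65
tcp_pos: [0.436, 0.2927, 0.0669]
tool_rot: [0.0, 0.064, 0.998, 0.0]
contact_force: [-0.1, 0.4, 1.1]
opening: -0.0003
grasp_force: 0.0
{'t': 2.7, 'joint_pos': [0.4891, 0.0125, 2.0623, -0.0, 1.0658, -0.9532], 'joint_velocities': [0.0002, 0.0011, 0.002, -0.0006, -0.0008, 0.0006], 'tau': [-0.0025, -32.4547, -31.8962, -0.0002, -0.0027, -0.0], 'tcp_pos': [0.4359, 0.2927, 0.0669], 'tool_rot': [0.0004, 0.0642, 0.9979, 0.0002], 'contact_force': [-0.0457, -0.0984, 0.5584], 'ft_torque': [0.0162, 0.0263, -0.0164], 'grasp_force': 0.0, 'opening': 0.0001}
```

View pics/s2.png

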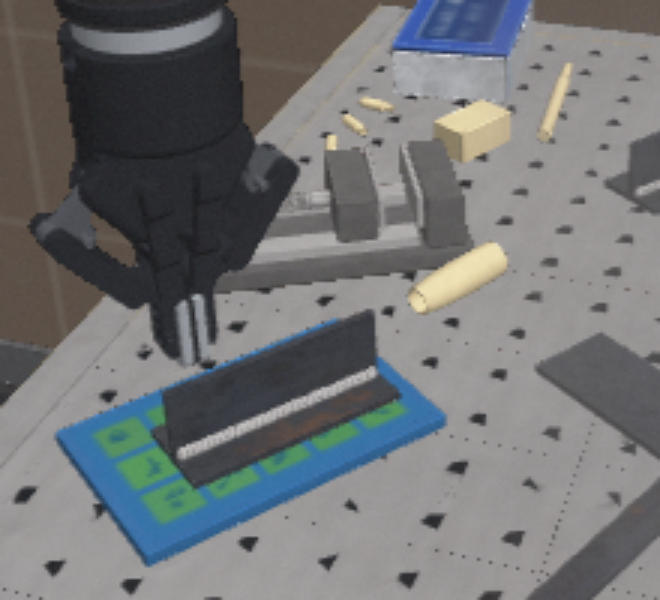

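The tip, at (190,365) in the crop, hangs over the edge about 15 mm in from the left end at (163,390). From here I'll go down slowly.

```bash
python3 -m crank '[[[0,0,0.002],0,1],[[0,0,0.002],0,1],[[0,0,0.002],0,1],[[0,0,0.002],0,1],[[0,0,0.001],0,1],[[0,0,0.001],0,1],[[0,0,0.001],0,1],[[0,0,0.001],0,1],[[0,0,0],0,1],[[0,0,0],0,1]]'
```

```text
t: 3.95
tcp_pos: [0.4356, 0.2926, 0.0543]
tool_rot: [0.0, 0.064, 0.998, 0.0]
contact_force: [-0.3, 0.0, 0.1]
opening: -0.0001
grasp_force: 0.0
```

```bash
python3 -m crank '[[[0,0,0.0005],0,1],[[0,0,0],0,1],[[0,0,0.0005],0,1],[[0,0,0],0,1],[[0,0,0.0005],0,1],[[0,0,0],0,1],[[0,0,0.0005],0,1],[[0,0,0],0,1],[[0,0,0],0,1],[[0,0,0],0,1]]'
```

```text
t: 5.2
tcp_pos: [0.4356, 0.2925, 0.0523]
tool_rot: [0.0, 0.064, 0.998, -0.0]
contact_force: [0.7, -0.2, -0.1]
opening: -0.0003
grasp_force: 0.0
```

```bash
python3 -m crank '[[[0,0,0.0003],0,1],[[0,0,0],0,1],[[0,0,0.0003],0,1],[[0,0,0],0,1],[[0,0,0.0002],0,1],[[0,0,0],0,1],[[0,0,0],0,1],[[0,0,0],0,1],[[0,0,0],0,1],[[0,0,0],0,1]]'
```

```text
t: 6.45
tcp_pos: [0.4356, 0.2926, 0.0517]
tool_rot: [0.0, 0.064, 0.998, 0.0]
contact_force: [-0.9, -1.4, 2.2]
opening: -0.0001
grasp_force: 1.7
```

```bash
python3 -m crank '[[[0,0,0.0003],0,1],[[0,0,0],0,1],[[0,0,0],0,1],[[0,0,0],0,1],[[0,0,0],0,1],[[0,0,0],0,1],[[0,0,0],0,1],[[0,0,0],0,1],[[0,0,0],0,1],[[0,0,0],0,1]]'
python3 -c "
from station import r
import numpy as np
for i in range(3):
    r.get_image('top');s=r.get_state();print(s['contact_force'],s['tcp_pos'],s['grasp_force'])"
```

```text
t: 7.7
tcp_pos: [0.4356, 0.2926, 0.0517]
tool_rot: [0.0, 0.064, 0.998, -0.0]
contact_force: [-2.2, -0.9, 4.7]
opening: -0.0001
grasp_force: 2.7
[-1.98973433 -0.95180417  5.38871029] [0.43562736 0.29258387 0.05164651] 2.708527185022831
[-2.40741225 -1.42799959  4.92522762] [0.43562446 0.2925944  0.05165892] 2.7082694694399834
[-3.34020554 -1.65668548  5.30333574] [0.43560261 0.29259866 0.05163791] 2.7083156257867813
```

Contact is confirmed at 5 N and steady. I'll lift 80 mm and move across to the right spot.

```bash
python3 -m crank '[[[0,0,-0.005],0,1],[[0,0,-0.015],0,1],[[0,0,-0.02],0,1],[[0,0,-0.02],0,1],[[0,0,-0.02],0,1],[[0,-0.0225,0],0,1],[[0,-0.0225,0],0,1],[[0,-0.0225,0],0,1],[[0,-0.0225,0],0,1],[[0,0,0],0,1]]'
python3 -m crank '[[[0,0,0],0,1],[[0,0,0.012],0,1],[[0,0,0.014],0,1],[[0,0,0.014],0,1],[[0,0,0.014],0,1],[[0,0,0.010],0,1],[[0,0,0.004],0,1],[[0,0,0],0,1],[[0,0,0],0,1],[[0,0,0],0,1]]'
python3 - <<'E'
from station import r
import cv2,numpy as np
from m import fit
d=r.get_image("scene");cv2.imwrite("pics/s3.png",cv2.resize(d["img"][200:400,180:400],None,fx=3,fy=3))
E
```

```text
t: 9.1
tcp_pos: [0.4232, 0.2014, 0.1303]
tool_rot: [-0.001, 0.065, 0.998, -0.0]
contact_force: [-0.4, -0.7, 0.0]
opening: -0.0001
grasp_force: 0.0
t: 10.35
tcp_pos: [0.4245, 0.2034, 0.0638]
tool_rot: [0.001, 0.064, 0.998, 0.0]
contact_force: [-0.1, -0.3, -0.2]
opening: -0.0001
grasp_force: 0.0
```

View pics/s3.png

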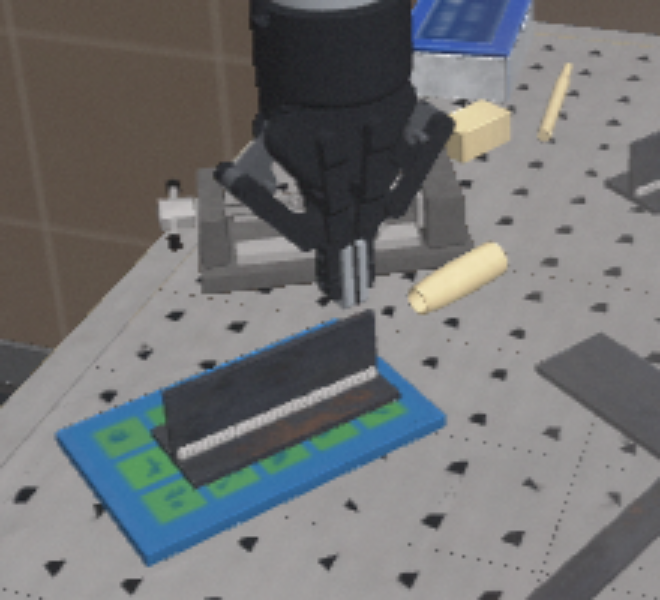

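The coupon hasn't moved. The tip, at (350,303), is above the edge about 15 mm in from the right end at (373,312). I'll go down 11 mm, then creep.

```bash
python3 -m crank '[[[0,0,0.002],0,1],[[0,0,0.002],0,1],[[0,0,0.002],0,1],[[0,0,0.002],0,1],[[0,0,0.001],0,1],[[0,0,0.001],0,1],[[0,0,0.001],0,1],[[0,0,0],0,1],[[0,0,0],0,1],[[0,0,0],0,1]]'
python3 -m crank '[[[0,0,0.0003],0,1],[[0,0,0],0,1],[[0,0,0.0003],0,1],[[0,0,0],0,1],[[0,0,0.0002],0,1],[[0,0,0],0,1],[[0,0,0],0,1],[[0,0,0],0,1],[[0,0,0],0,1],[[0,0,0],0,1]]'
```

```text
t: 11.65
tcp_pos: [0.4241, 0.2033, 0.0523]
tool_rot: [0.0, 0.064, 0.998, 0.0]
contact_force: [-0.2, 0.4, -0.6]
opening: -0.0001
grasp_force: 0.0
t: 12.9
tcp_pos: [0.4241, 0.2033, 0.0516]
tool_rot: [0.0, 0.064, 0.998, 0.0]
contact_force: [-2.5, -1.9, 4.7]
opening: 0.0003
grasp_force: 2.6
```

Contact again, at 4.7 N. I'll pause, then lift well clear.

```bash
python3 -m crank '[[[0,0,0],0,1],[[0,0,0],0,1],[[0,0,0],0,1],[[0,0,0],0,1],[[0,0,0],0,1],[[0,0,0],0,1],[[0,0,0],0,1],[[0,0,0],0,1],[[0,0,0],0,1],[[0,0,0],0,1]]'
python3 -m crank '[[[0,0,-0.005],0,1],[[0,0,-0.015],0,1],[[0,0,-0.025],0,1],[[0,0,-0.03],0,1],[[0,0,-0.03],0,1],[[0,0,-0.03],0,1],[[0,0,-0.02],0,1],[[0,0,-0.01],0,1],[[0,0,0],0,1],[[0,0,0],0,1]]'
python3 - <<'E'
from station import r
from m import fit
for n,roi in(("scene",(205,325,295,370)),): fit(r.get_image(n),roi)
print(r.get_state()["tcp_pos"],r.get_state()["joint_velocities"])
E
```

```text
t: 14.15
tcp_pos: [0.4241, 0.2033, 0.0516]
tool_rot: [0.0, 0.064, 0.998, -0.0]
contact_force: [-2.2, -0.4, 6.8]
opening: 0.0002
grasp_force: 2.6
t: 15.4
tcp_pos: [0.4234, 0.2031, 0.2151]
tool_rot: [-0.001, 0.064, 0.998, -0.0]
contact_force: [-0.5, -0.2, -1.2]
opening: -0.0002
grasp_force: 0.0
hist [  65 3731  246 2332  828  352  193  180  194  195  184  250  112    0
    0    0    0]
n 478 rect (427.482177734375, 247.65504455566406) 120.14825439453125 9.550268173217773 83.33142852783203 z 0.047451862799684545 len 0.12016505153619383 mid [0.4261464  0.24782519] ax [0.12737217 0.99185499] yaw -7.3177662989478405
L [0.43187814 0.29245867] R [0.42041465 0.20319172]
[0.42337025 0.20304002 0.21493634] [ 0.0003355  -0.000264   -0.00158707  0.00033664  0.00218945  0.00136884]
```

The coupon hasn't moved (within 0.5 mm), and the fingers are 163 mm above it.

```bash
python3 -c "
from station import r
print(r.close_job())"
```

```text
the job is handed in; nothing more can be done
None
```

I touched the work tee's top edge at the left spot and then the right, at about 5 N and 5–7 N with a pause of over a second each. I lifted about 80 mm clear in between, the coupon stayed within 0.5 mm of where it was, and I handed the job in at about 15.5 s with the fingers 163 mm above it.

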